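# Gauge the saw slot in a leaning block

## Robot

A 7-joint arm with a two-finger parallel gripper is mounted at the origin on the work surface. World frame = base frame: x ahead of the robot, y to its left, z up, the work surface at z = 0. Lengths are in m, angles in rad, forces in N, time in s.
With the tool pointing down it reaches from about 0.4 to 0.925 m from the base axis. Payload 4.1 kg.
Tool frame: the origin (TCP) lies at the very end of the fingers, on their centre line; the grasp point (between the pads) lies 19 mm behind it (r.grip_depth is the distance from the TCP to the grasp point, in m); z points along the fingers, y is the line along which they close (so a half turn about z gives the same grasp; the last joint's range is limited). The gripper opens to 85 mm and grips with 20 to 120 N. Pads are 22 mm wide; open, the fingers measure 114 mm over their backs; the gripper's body (76 mm by 85 mm) begins 54 mm behind the grasp point. The pads swing forward as they close: fully open they stand 13 mm farther back than shut.
Start: joints at [1.222, 0.398, 0.045, 1.537, -0.019, 1.207, -0.051], TCP at [0.161, -0.63, 0.231] pointing down, gripper open.
Joint ranges: [-2.82, 2.82], [-0.49, 2.23], [-1.37, 1.46], [0, 2.46], [-1.36, 4.5], [0.23, 2], [-2.94, 2.94]. Speed limits (rad/s): [2.57, 2.57, 3.14, 3.14, 3.14, 3.14, 3.14].

## Interface

Orientations are given as a 3x3 rotation matrix whose columns are the frame's x, y, z axes.
In Python, from rig import r gives the robot as it stands. The module is installed in compiled form; this text tells all that it offers.
- The arm moves only by the tool carry_out, never from a script. Its argument "moves" is a list that holds one entry, the list of rows, each a list of 5 numbers: the finger opening in mm, from 0 to 85.4, then the shift along the tool's x, y, z in mm, then the turn about the tool's z in rad. A call has 1 to 12 rows; each row is the pose to reach, as a shift and turn from the pose commanded when the call began, along the tool's axes at that moment; what a row does not reach only later rows make up. A row lasts 1/12 s, in which the tool goes at most 41.7 mm and 7.16 degrees, less where a joint would pass 70% of its speed; a pose out of reach is approached as far as the arm can. A call with a gripper value outside its range is refused whole. The fingers move at their own pace and stop on an object; "force" is the grip in N (left out, the last holds). Time passes only in rows, so rows that repeat a pose let the fingers close. It gives the time, the measured TCP pose, the force, the opening and the grip force at its end, in the units of the state.
- r.sense(): the state, without advancing time (a new reading comes with each control period).
- r.read_camera(name): name is "scene" or "top"; returns the picture (480x640x3 uint8, blue, green, red); there is no depth.
- r.calibration(name): a dict with "mtx" (3x3 intrinsics, pixels), "rvec" (rotation vector, rad) and "tvec" (3), from world to camera coordinates, as OpenCV has them. Camera axes: x right, y down, z forward; pixel columns grow to the right and rows downward; lengths in m; the calibration is good to about 2 mm. A picture is of the moment at which its call begins. calibration takes no time and is no camera call.
- r.hand_in(): hands the job in; it is judged then, once.
The state is a dict: "t": time; "joint_pos": joint angles; "qvel": joint speeds; "tau": joint torques, N m; "position": TCP position; "orientation": TCP orientation; "wrist_force": force on the tool from outside, world axes, zero at the start; "torque": the same for the moment, N m; "finger_gap": finger opening in m; "grasp_force": force on a finger pad.
Only numpy, scipy, OpenCV 4.12 (cv2) and the standard library are available. Lean on these libraries where they do the work, as an engineer would, in place of code of your own. Each camera call takes 0.05 s, during which the arm holds its last target. There are 200 camera calls.

## Task

Check the depth of the saw slot in the brown hardwood block that leans in the jig: take the wide gauge out of its rack, put its blade into the slot fully home, with the shoulder bearing on the wood, and leave it standing there. Leave the narrow gauge in the rack and do not knock the other things about.

Things in the scene. Friction and masses are not known exactly. Their poses are not given: they have to be found in the camera images.
- wide_gauge: depth gauge, 0.17 kg, upright in the rack. Origin: centre of shoulder's underside; z up through handle, x along width, y through thickness. Steel blade 36 (x) x 4 (y) mm, 72 mm down from the origin, the last 12 mm a nose 28 x 2.5 mm. Steel shoulder 60 x 24 x 8 mm (z 0 to 8). Wooden handle 54 (x) x 16 (y) mm, z 8 to 68 mm: grasp across its thickness. Same when turned half round about z
- rack: plywood rack on the bench, fixed, 80 (x) x 180 (y) x 85 mm tall; two slots in its top, at y = +45 and -45 mm, each 46 (x) x 9 (y) mm and 78 mm deep. Either gauge may stand in either slot, its shoulder resting on the rack's top. Origin at the centre of the underside
- block: brown hardwood block 90 x 70 x 120 mm, held fast in the jig. Origin: middle of the slot's mouth in its end face, 138 mm above the bench; z points straight out of the slot, leaning 30 degrees from vertical towards the jig's -x (the robot). Slot 44 (x) x 8 (y) mm, 85 mm deep, edges bevelled 3 mm. Gauge home: its origin and z axis meet the block's, x along x either way round
- jig: plywood jig that carries the block, fixed to the bench: base 165 (x) x 140 (y) x 10 mm, x from -70 to 95 mm, with two side cheeks up to 85 mm high. Origin on the base's underside; the slot's mouth is 20 mm from it towards -x
- narrow_gauge: gauge of the same form and heights as the wide one but narrower: blade 16 mm wide, shoulder 40 mm, handle 34 mm wide. Stands in the rack's other slot and stays there. Origin and axes as for the wide gauge
- screwdriver: screwdriver lying on the bench along its x, loose; origin on its underside, near the middle
- sanding_block: cork sanding block 110 x 50 x 37 mm, loose; origin at the centre of its underside
- solvent: white plastic bottle with a red label, 84 mm diameter, 200 mm tall, loose; origin at the centre of its underside
- tin: tin can, 74 mm diameter, 100 mm tall, loose; origin at the centre of its underside
- offcut: offcut of wood 140 x 60 x 28 mm, lying flat, loose; origin at the centre of its underside
- wrench: steel wrench lying on the bench along its x, loose; origin on its underside
- mug: white mug, 76 mm diameter, 90 mm tall, loose; origin at the centre of its underside
Things that resemble listed ones, but are neither listed nor needed, are in the scene too. What is shaped like the wide_gauge but blue or red is not meant.

How it is judged:
At the end, for the whole second after the job is handed in: The wide gauge stands released and at rest in the block's slot, its shoulder on the wood: origin within 4 mm of the mouth along z and y and 7 mm along x, blade in line with the slot within 0.1 rad (0.15 rad about its own axis). The narrow gauge is still in the rack, within 12 mm of where it was (x of wide_gauge in the frame of block between -0.007 and 0.007 m and y of wide_gauge in the frame of block between -0.004 and 0.004 m and z of wide_gauge in the frame of block between -0.004 and 0.004 m and angle between the z axis of wide_gauge and the z axis of block, either way round below 0.1 rad and angle between the x axis of wide_gauge and the x axis of block, either way round below 0.15 rad and linear speed of wide_gauge below 0.02 m/s and distance of narrow_gauge from where it was at the start of the episode below 0.012 m); the robot touches nothing.
It fails at once if the narrow gauge is pulled out or knocked (moved over 25 mm) (distance of narrow_gauge from where it was at the start of the episode above 0.025 m).
It fails at once if another loose thing is shoved or knocked (moved over 40 mm) (distance of any of screwdriver, sanding_block, solvent, tin, offcut, wrench, mug from where it was at the start of the episode above 0.04 m).
It also fails if it takes over 58 s, if anything falls off the work surface, if the arm or the gripper's body presses on something with over 40 N, if the wrist force passes 120 N, or if a joint passes its speed limit or range.

## Working session

There is one attempt and no reset: what is moved stays moved. The work goes in short steps, Python scripts to look and compute and a tool call to move; the robot and the scene stay as the last step left them, time stands still between calls to the robot, and variables do not carry over. Pictures are saved under pics/ and viewed, at most 10 in all, crops included, and the job is handed in when it is done.

Besides the shell and the picture viewer there is one more tool, called as name([rows], argument=value, ...), one row to a line, values as JSON. carry_out: Moves the arm, as the interface text tells. Its arguments: {"type":"object","properties":{"moves":{"type":"array","items":{"type":"array","items":{"type":"array","items":{"type":"number"}}}},"force":{"type":"number"}},"required":["moves"]}

```bash
mkdir -p pics; python3 - <<'E'
from rig import r
import cv2,numpy as np
for n in("scene","top"):
    im=r.read_camera(n);cv2.imwrite(f"pics/{n}0.png",im)
    c=r.calibration(n);R=cv2.Rodrigues(c["rvec"])[0];print(n,c["mtx"].round(1).tolist(),(-R.T@np.ravel(c["tvec"])).round(3),R.round(3).tolist())
s=r.sense();print(s["t"],s["position"],s["orientation"],s["finger_gap"],r.grip_depth)
E
```

```text
scene [[591.2, 0.0, 326.5], [0.0, 591.2, 229.3], [0.0, 0.0, 1.0]] [1.294 0.595 1.035] [[-0.639, 0.77, 0.01], [0.547, 0.463, -0.698], [-0.542, -0.44, -0.716]]
top [[449.1, 0.0, 314.8], [0.0, 449.1, 241.6], [0.0, 0.0, 1.0]] [0.409 0.023 1.255] [[0.009, -1.0, 0.013], [-0.985, -0.011, -0.173], [0.173, -0.011, -0.985]]
0.1 [ 0.16056619 -0.62925298  0.23033136] [[ 9.68927385e-01  2.47344655e-01 -5.86438225e-04]
 [ 2.47345311e-01 -9.68925846e-01  1.73285205e-03]
 [-1.39603460e-04 -1.82406055e-03 -9.99998327e-01]] 0.08513474802898463 0.0187
```

View pics/scene0.png

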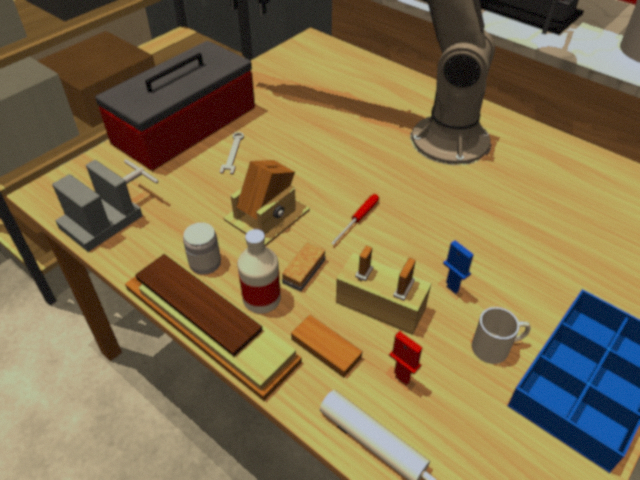

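View pics/top0.png

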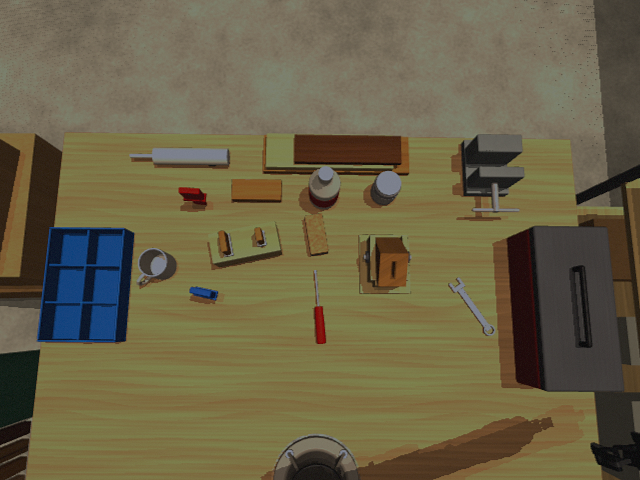

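The scene has two wooden gauges in the rack: scene (365,262) and (405,278), top (260,236) and (224,243). There are also blue (458,265) and red (405,357) lookalikes, which are not meant. The block is at scene (265,185), top (390,262). The gauge at top (224,243) / scene (405,278) looks wider, so I'll confirm it in a crop.

```bash
python3 - <<'E'
import cv2,numpy as np
s=cv2.imread("pics/scene0.png");t=cv2.imread("pics/top0.png")
f=lambda im,x,y,w,h:cv2.resize(im[y:y+h,x:x+w],(400,300),interpolation=cv2.INTER_CUBIC)
# each panel: 100x75 (4x) / 80x60 (5x)
cv2.imwrite("pics/crop1.png",np.vstack([np.hstack([f(s,335,235,100,75),f(s,220,155,100,75)]),np.hstack([f(t,205,215,80,60),f(t,350,233,80,60)])]))
E
```

```text
(no output)
```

View pics/crop1.png

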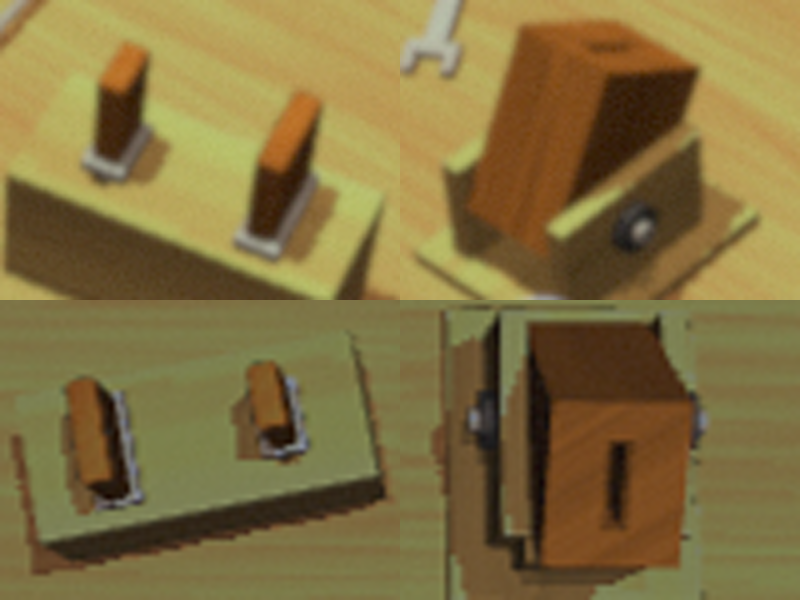

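The crop confirms it. The wide gauge is the one at top (224,243), scene (407,268): its handle is about 1.6 times longer than the narrow one at top (259,236). The block slot is at top ≈(394,270), scene ≈(273,166), with its long axis in the lean plane.

```bash
cat > h.py <<'E'
import cv2,numpy as np
from rig import r
C={}
for n in("scene","top"):
    c=r.calibration(n);K=np.array(c["mtx"]);R=cv2.Rodrigues(np.array(c["rvec"],float))[0];t=np.ravel(c["tvec"]).reshape(3,1)
    C[n]=(K,R,t,K@np.hstack([R,t]))
def tri(ps,pt):
    X=cv2.triangulatePoints(C["scene"][3],C["top"][3],np.array(ps,float).reshape(2,1),np.array(pt,float).reshape(2,1)).ravel();X=X[:3]/X[3]
    e=[np.linalg.norm(proj(n,X)-p) for n,p in(("scene",ps),("top",pt))]
    return X,np.round(e,1)
def proj(n,X):
    q=C[n][3]@np.append(X,1);return q[:2]/q[2]
def plane(n,p,z):
    K,R,t,_=C[n];d=R.T@np.linalg.solve(K,[p[0],p[1],1]);o=(-R.T@t).ravel();return o+d*(z-o[2])/d[2]
def blob(im,box,f,near=None,S=4):
    x,y,w,h=box;c=cv2.resize(im[y:y+h,x:x+w],None,fx=S,fy=S,interpolation=cv2.INTER_CUBIC)
    m=f(c.astype(int)).astype(np.uint8)*255
    cs=cv2.findContours(m,0,1)[0]
    k=max(cs,key=cv2.contourArea);M=cv2.moments(k)
    g=lambda q:(np.asarray(q,float)+.5)/S-.5+[x,y]
    rc=cv2.boxPoints(cv2.minAreaRect(k))
    return g([M["m10"]/M["m00"],M["m01"]/M["m00"]]),g(rc),cv2.contourArea(k)/S/S,g(k[:,0])
E
python3 - <<'E'
from h import *
s=cv2.imread("pics/scene0.png");t=cv2.imread("pics/top0.png")
print("handle px samples",s[267,407],s[280,402],t[241,223],t[243,228],"slot",s[166,272],s[166,280],t[270,394],t[275,388])
org=lambda v:lambda c:(c[...,2]-c[...,0]>70)&(c[...,2]>v)
drk=lambda v:lambda c:(c[...,2]<v)
for nm,bs,bt in(("wide",(395,255,22,45),(214,228,20,32)),("narrow",(354,243,20,35),(252,224,18,26))):
    a=blob(s,bs,org(170));b=blob(t,bt,org(125))
    print(nm,a[0].round(1),a[2],b[0].round(1),b[2],tri(a[0],b[0]))
    q=[plane("top",p,.161) for p in b[1]];print(" rect",np.round(q,3)[:,:2].tolist())
a=blob(s,(265,160,16,12),drk(110));b=blob(t,(384,258,20,24),drk(85))
print("slot",a[0].round(1),a[2],b[0].round(1),b[2],tri(a[0],b[0]));print(b[1].round(1).tolist())
E
```

```text
handle px samples [ 48 115 190] [16 38 68] [ 44  90 127] [14 22 40] slot [ 22  69 119] [ 29  88 150] [13 32 53] [ 38  81 128]
wide [403.9 264.7] 371.53125 [222.4 241. ] 68.5625 (array([0.60400658, 0.23562045, 0.15697171]), array([1.3, 1.8]))
 rect [[0.625, 0.249], [0.627, 0.237], [0.579, 0.228], [0.577, 0.24]]
narrow [361.3 252.3] 289.09375 [258.  233.8] 41.125 (array([0.62554476, 0.1481946 , 0.14859256]), array([1.6, 2.2]))
 rect [[0.633, 0.16], [0.636, 0.149], [0.607, 0.143], [0.605, 0.154]]Traceback (most recent call last):
  File "<stdin>", line 10, in <module>
  File "h.py", line 22, in blob
    return g([M["m10"]/M["m00"],M["m01"]/M["m00"]]),g(rc),cv2.contourArea(k)/S/S,g(k[:,0])
              ~~~~~~~~^~~~~~~~~
ZeroDivisionError: float division by zero
```

```bash
python3 - <<'E'
from h import *
s=cv2.imread("pics/scene0.png");t=cv2.imread("pics/top0.png")
O=lambda v,d:lambda c:(c[...,2]-c[...,1]>d)&(c[...,2]>v)
for nm,bs,bt in(("wide",(395,252,24,45),(214,228,20,32)),("narrow",(354,240,20,35),(252,224,18,26))):
    a=blob(s,bs,O(140,50));b=blob(t,bt,O(90,22))
    X,e=tri(a[0],b[0]);print(nm,a[0].round(1),a[2],b[0].round(1),b[2],X.round(4),e)
    L=cv2.fitLine(b[3].astype(np.float32),2,0,.01,.01).ravel();q=plane("top",L[2:]+10*L[:2],.161)-plane("top",L[2:]-10*L[:2],.161);print(" yaw",np.degrees(np.arctan2(q[1],q[0])))
# slot: dark relative to local wood
def slot(im,box):
    x,y,w,h=box;g=cv2.resize(im[y:y+h,x:x+w,2],None,fx=4,fy=4,interpolation=cv2.INTER_CUBIC);med=np.median(g)
    return blob(im,box,lambda c:c[...,2]<.8*med),med
a,ma=slot(s,(262,161,19,10));b,mb=slot(t,(385,257,18,26))
X,e=tri(a[0],b[0]);print("slot",a[0].round(1),a[2],ma,b[0].round(1),b[2],mb,X.round(4),e)
print(b[1].round(1).tolist(), [plane("top",p,.138).round(3).tolist() for p in [b[0]]],a[1].round(1).tolist())
# block front lower edge and jig yaw: wood face mask
f=blob(t,(350,228,70,70),O(95,30));print("face",f[2],f[1].round(1).tolist())
ap=cv2.approxPolyDP(cv2.convexHull(f[3].astype(np.float32)),2.5,True)[:,0];print(ap.round(1).tolist())
f=blob(t,(200,215,90,60),lambda c:(c[...,1]>75)&(c[...,1]-c[...,2]>-5));print("rack",f[2],[plane("top",p,.085).round(3).tolist() for p in f[1]])
E
```

```text
wide [407.1 267.1] 122.59375 [221.7 242.8] 148.59375 [0.5997 0.2401 0.1494] [0.8 1.1]
 yaw -175.47578795459924
narrow [365.5 251.4] 68.3125 [256.5 236. ] 107.375 [0.619  0.1529 0.1492] [1.2 1.7]
 yaw -10.61734158129735
slot [271.5 166.5] 10.375 150.0 [393.1 269. ] 73.875 119.0 [ 0.5389 -0.1871  0.1378] [0.2 0.4]
[[389.5, 278.0], [391.3, 260.3], [396.4, 260.8], [394.6, 278.5]] [[0.538, -0.186, 0.138]] [[267.4, 165.6], [275.9, 165.6], [275.9, 167.4], [267.4, 167.4]]
face 890.21875 [[377.8, 285.7], [380.4, 251.1], [408.1, 253.2], [405.5, 287.8]]
[[407.6000061035156, 253.39999389648438], [405.1000061035156, 285.6000061035156], [378.6000061035156, 285.3999938964844], [380.6000061035156, 253.39999389648438]]
rack 2095.0625 [[0.668, 0.317, 0.085], [0.676, 0.078, 0.085], [0.561, 0.074, 0.085], [0.554, 0.309, 0.085]]
```

```bash
python3 - <<'E'
from h import *
print(tri([407.1,267.1],[222.4,241.]),plane("scene",[407.1,267.1],.161),plane("top",[222.4,241.],.161))
print(tri([365.5,251.4],[258,233.8]),plane("scene",[365.5,251.4],.161),plane("top",[258,233.8],.161))
lo=[plane("top",p,.1155) for p in([378.6,285.4],[405.1,285.6])];hi=[plane("top",p,.1605) for p in([380.6,253.4],[407.6,253.4])]
print(np.round(lo+hi,3).tolist())
a=plane("top",[390.45,278.2],.127);b=plane("top",[393.85,260.6],.149);print("slot ends",a.round(3),b.round(3),np.degrees(np.arctan2(*(b-a)[[1,0]])))
s=r.sense();print(s["position"])
E
```

```text
(array([0.60264147, 0.24003597, 0.1520082 ]), array([0.1, 0.1])) [0.60979291 0.24349234 0.161     ] [0.60088477 0.23855545 0.161     ]
(array([0.62197571, 0.15218687, 0.15161573]), array([0.1, 0.2])) [0.6292344  0.15669622 0.161     ] [0.61994381 0.15142487 0.161     ]
[[0.499, -0.153, 0.115], [0.499, -0.22, 0.115], [0.574, -0.152, 0.161], [0.575, -0.219, 0.161]]
slot ends [ 0.516 -0.181  0.127] [ 0.558 -0.187  0.149] -7.349002430952445
[ 0.16056619 -0.62925298  0.23033136]
```

The heights check out: handle top at z 0.152 (85+68 = 153 mm expected), slot mouth at z 0.138, and rack slot spacing 90 mm. The moves allow no tilt, so I'll lever the gauge over in the fingers against the lip of the rack slot to get the 30° lean. First I rise and travel.

carry_out([
  [[85,0,0,-40,0],[85,0,0,-80,0],[85,0,0,-120,0],[85,20,-25,-120,0.03],[85,45,-55,-120,0.06],[85,70,-85,-120,0.06],[85,95,-115,-120,0.06],[85,120,-145,-120,0.06],[85,145,-175,-120,0.06],[85,170,-205,-120,0.06],[85,195,-235,-120,0.06],[85,220,-260,-120,0.06]],
], force=40)

```text
t: 1.1
position: [0.3098, -0.3209, 0.3511]
orientation: [[0.982, 0.189, -0.0], [0.189, -0.982, 0.0], [-0.0, -0.0, -1.0]]
wrist_force: [0.5, 0.1, -0.2]
finger_gap: 0.0849
grasp_force: 0.0
```

carry_out([
  [[85,25,-31,0,0],[85,50,-62,0,0],[85,75,-93,0,0],[85,100,-125,0,0],[85,125,-157,0,0],[85,150,-188,0,0],[85,175,-220,0,0],[85,200,-251,0,0],[85,225,-283,0,0],[85,250,-314,0,0],[85,275,-346,0,0],[85,300,-377,0,0]],
])

```text
t: 2.1
position: [0.5334, 0.105, 0.3511]
orientation: [[0.982, 0.188, -0.0], [0.188, -0.982, -0.0], [-0.0, 0.0, -1.0]]
wrist_force: [0.3, -0.1, 0.0]
finger_gap: 0.0849
grasp_force: 0.0
```

carry_out([
  [[85,25,-31,10,0],[85,50,-62,30,0],[85,75,-93,60,0],[85,94,-118,90,0],[85,94,-118,110,0],[85,94,-118,110,0]],
])

```text
t: 2.6
position: [0.5996, 0.2386, 0.2338]
orientation: [[0.981, 0.194, -0.012], [0.194, -0.981, -0.002], [-0.012, -0.0, -1.0]]
wrist_force: [-0.6, -0.2, -0.4]
finger_gap: 0.085
grasp_force: 0.0
```

carry_out([
  [[85,3,0,35,0],[85,3,0,70,0],[85,3,0,100,0],[85,3,0,115,0],[85,3,0,125,0],[85,3,0,125,0],[0,3,0,125,0],[0,3,0,125,0],[0,3,0,125,0],[0,3,0,125,0],[0,3,0,125,0],[0,3,0,125,0]],
], force=40)

```text
t: 3.6
position: [0.6062, 0.2386, 0.117]
orientation: [[0.982, 0.189, 0.001], [0.189, -0.982, 0.002], [0.001, -0.002, -1.0]]
wrist_force: [-0.7, 1.7, -1.5]
finger_gap: 0.0151
grasp_force: 45.5
```

carry_out([
  [[0,0,0,-15,0],[0,0,0,-30,0],[0,0,0,-45,0],[0,0,0,-45,0],[0,-5,0,-45,0],[0,-13,0,-46,0],[0,-22,0,-47,0],[0,-31,0,-46,0],[0,-39,0,-45,0],[0,-47,0,-43,0],[0,-55,0,-41,0],[0,-55,0,-41,0]],
], force=30)

```text
t: 4.6
position: [0.5515, 0.2277, 0.1578]
orientation: [[0.982, 0.19, 0.002], [0.19, -0.982, 0.001], [0.002, -0.0, -1.0]]
wrist_force: [2.4, 2.7, 3.5]
finger_gap: 0.0152
grasp_force: 45.8
```

```bash
python3 - <<'E'
from h import *
s=r.read_camera("scene");t=r.read_camera("top");cv2.imwrite("pics/s1.png",s);cv2.imwrite("pics/t1.png",t)
X=r.sense()["position"];p=proj("scene",X).astype(int);q=proj("top",X).astype(int);print(X,p,q,r.sense()["wrist_force"])
f=lambda im,c:cv2.resize(im[max(c[1]-60,0):c[1]+60,c[0]-40:c[0]+40],(400,600),interpolation=cv2.INTER_CUBIC)
cv2.imwrite("pics/crop2.png",np.hstack([f(s,p),f(t,q)]))
E
```

```text
[0.55181427 0.22773896 0.15769855] [416 247] [226 260] [2.04533156 2.98555819 4.01933081]
```

View pics/crop2.png

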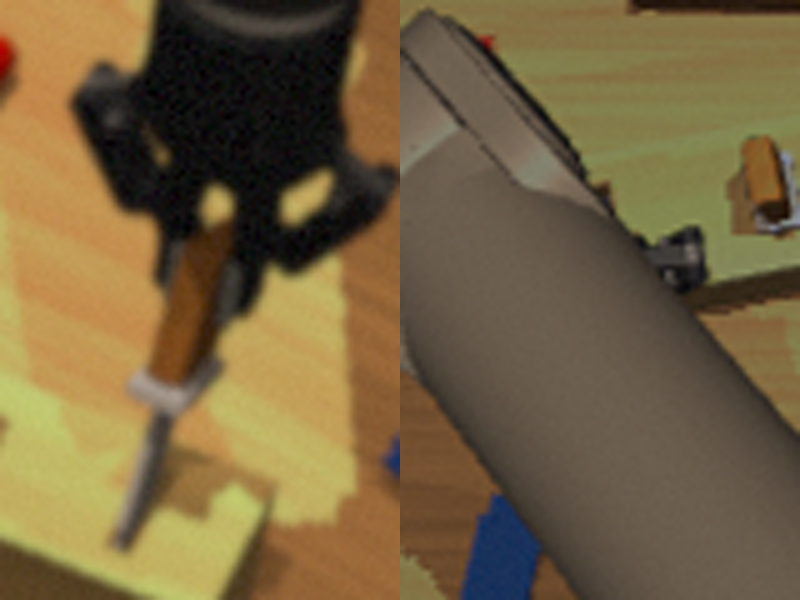

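The gauge has tilted in the fingers. In the scene crop the handle edge runs from (190,228) to (152,370) and the blade edge from (163,410) to (122,548). The narrow gauge is undisturbed. I'll work out the tilt from rays onto the gauge's plane.

```bash
cat >> h.py <<'E'
def ray(n,p,P,N):
    K,R,t,_=C[n];d=R.T@np.linalg.solve(K,[p[0],p[1],1]);o=(-R.T@t).ravel();return o+d*(N@(P-o))/(N@d)
def tilt(pa,pb,st,off=0):
    M=np.array(st["orientation"]);P=np.array(st["position"]);out=[]
    for p in(pa,pb):
        v=M.T@(ray("scene",p,P+off*M[:,1],M[:,1])-P);out.append(v[[0,2]])
    d=out[1]-out[0];return np.round(out,4).tolist(),np.degrees(np.arctan2(d[0],d[1])).round(1)
E
python3 - <<'E'
from h import *
st=r.sense();o=np.array([376,187]);g=lambda u,v:o+(np.array([u,v])+.5)/5-.5
print(tilt(g(190,228),g(152,370),st,0));print(tilt(g(205,235),g(168,378),st));print(tilt(g(162,412),g(122,546),st));print(tilt(g(205,235),g(122,546),st))
E
```

```text
([[0.0397, -0.0806], [0.0592, -0.0192]], np.float64(17.6))
([[0.018, -0.0571], [0.0357, 0.009]], np.float64(15.0))
([[0.0361, 0.0293], [0.0615, 0.0882]], np.float64(23.4))
([[0.018, -0.0571], [0.0615, 0.0882]], np.float64(16.7))
```

carry_out([
  [[0,-5,0,1,0],[0,-10,0,2,0],[0,-14,0,4,0],[0,-14,0,4,0],[0,-14,0,4,0],[0,-20,0,-8,0],[0,-26,0,-20,0],[0,-34,0,-35,0],[0,-40,0,-60,0],[0,-40,0,-90,0],[0,-40,0,-110,0],[0,-40,0,-110,0]],
])

```text
t: 5.7
position: [0.513, 0.2192, 0.2709]
orientation: [[0.982, 0.187, 0.003], [0.187, -0.982, -0.001], [0.002, 0.002, -1.0]]
wrist_force: [-0.2, -0.7, -1.0]
finger_gap: 0.0152
grasp_force: 45.1
```

```bash
python3 - <<'E'
from h import *
s=r.read_camera("scene");cv2.imwrite("pics/s2.png",s);st=r.sense()
X=st["position"];p=proj("scene",X).astype(int);print(X,p,st["wrist_force"],st["finger_gap"])
c=cv2.resize(s[p[1]-40:p[1]+70,p[0]-50:p[0]+50],(500,550),interpolation=cv2.INTER_CUBIC)
cv2.imwrite("pics/crop3.png",c)
E
```

```text
[0.51217155 0.21859195 0.26850304] [431 194] [ 0.09642566  0.24551115 -1.50330912] 0.015348460255919478
```

View pics/crop3.png

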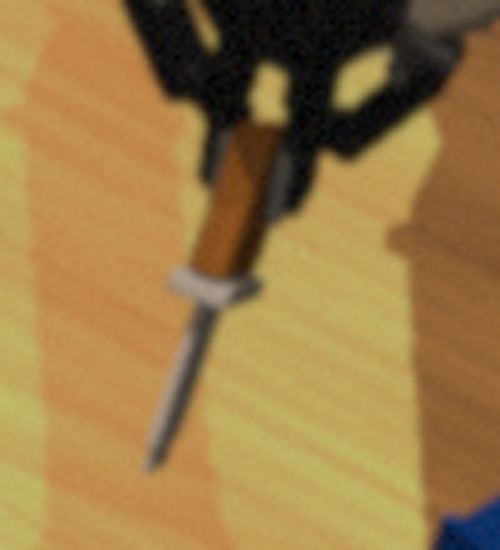

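```bash
python3 - <<'E'
from h import *
st=r.sense();o=np.array([381,154]);g=lambda u,v:o+(np.array([u,v])+.5)/5-.5
x0=3.
for (u,v),(gx,gz) in(((150,466),(14,-72)),((205,308),(18,-2)),((212,275),(27,8)),((257,125),(27,68)),((205,288),(30,4))):
    q=np.array(tilt(g(u,v),g(150,466),st)[0][0])*1e3-[0,-18.7]
    a=np.degrees(np.arctan2(q[0],q[1])-np.arctan2(gx-x0,-(gz-51)));print(q.round(1),np.hypot(*q).round(1),np.hypot(gx-x0,gz-51).round(1),a.round(1))
E
```

```text
[78.3 92.3] 121.0 123.5 35.2
[40.6 38.9] 56.2 55.1 30.4
[39.  22.7] 45.1 49.2 30.6
[ 14.5 -33.6] 36.6 29.4 31.3
[45.4 24.2] 51.4 54.2 32.1
```

The tilt measures about 32°, and the distances match the gauge within a few mm. I'll carry it over to in front of the slot and turn it to the block's yaw.

carry_out([
  [[0,-5,15,-15,0],[0,-14,45,-30,0],[0,-24,78,-30,0.02],[0,-34,112,-30,0.05],[0,-45,146,-30,0.08],[0,-55,180,-30,0.11],[0,-65,214,-30,0.14],[0,-76,248,-30,0.17],[0,-86,282,-30,0.18],[0,-97,316,-30,0.18],[0,-107,350,-30,0.18],[0,-115,375,-30,0.18]],
], force=40)

```text
t: 6.75
position: [0.4668, -0.174, 0.2948]
orientation: [[1.0, 0.005, -0.008], [0.005, -1.0, 0.001], [-0.008, -0.001, -1.0]]
wrist_force: [0.6, 0.1, -1.6]
finger_gap: 0.0156
grasp_force: 45.1
```

carry_out([
  [[0,-3,8,0,0],[0,-6,15,10,0],[0,-6,15,20,0],[0,-6,15,30,0],[0,-6,15,30,0],[0,-6,15,30,0]],
])

```text
t: 7.25
position: [0.4642, -0.1834, 0.266]
orientation: [[1.0, 0.013, -0.003], [0.013, -1.0, 0.001], [-0.003, -0.001, -1.0]]
wrist_force: [0.3, -0.1, -0.9]
finger_gap: 0.0156
grasp_force: 44.9
```

```bash
python3 - <<'E'
from h import *
s=r.read_camera("scene");t=r.read_camera("top");cv2.imwrite("pics/s3.png",s);cv2.imwrite("pics/t3.png",t);st=r.sense()
print(np.round(st["position"],4),np.round(st["orientation"],3).tolist(),st["wrist_force"])
c=cv2.resize(s[110:230,215:315],(500,600),interpolation=cv2.INTER_CUBIC)
d=cv2.resize(t[220:310,355:400],(300,600),interpolation=cv2.INTER_CUBIC)
cv2.imwrite("pics/crop4.png",np.hstack([c,d]))
E
```

```text
[ 0.4652 -0.1843  0.2674] [[1.0, 0.012, 0.0], [0.012, -1.0, 0.0], [0.0, -0.0, -1.0]] [-0.30296395  0.12612175 -1.79342453]
```

View pics/crop4.png

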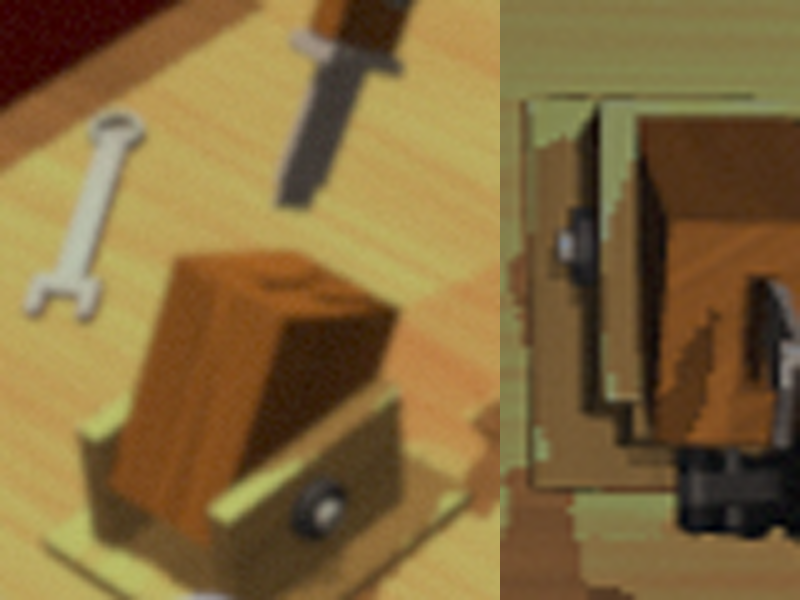

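Scene crop: the nose end runs from (278,200) to (308,207), above the slot, with the nose tip at full px ≈(273.5,150.5). In the top view the tip is at ≈(396,262), just above the slot mouth.

```bash
python3 - <<'E'
from h import *
st=r.sense();o=np.array([215,110]);g=lambda u,v:o+(np.array([u,v])+.5)/5-.5
P=np.array(st["position"])
for uv,gx in(((279,201),-14),((307,207),14),((293,204),0)):
    X=ray("scene",g(*uv),P,np.array([0,1.,0]));v=X-P;q=np.array([v[0],-v[2]])*1e3+[0,18.7]
    print(uv,X.round(4),q.round(1),np.degrees(np.arctan2(*q)-np.arctan2(gx-3,123)).round(1))
print(tri(g(293,204),[395.8,262.5]))
# ideal 30 deg: grasp line
B=np.array([.538,-.1865,.138]);z=np.array([-.5,0,.866]);x=np.array([.866,0,.5])
print("now grasp in block x,z:",(P+[0,0,.0187]-B)@x,(P+[0,0,.0187]-B)@z)
E
```

```text
(279, 201) [ 0.542  -0.1843  0.1909] [76.9 95.2] 46.8
(307, 207) [ 0.5243 -0.1843  0.1768] [ 59.2 109.3] 23.3
(293, 204) [ 0.5333 -0.1843  0.1839] [ 68.1 102.2] 35.1
(array([ 0.54403438, -0.17776521,  0.19456108]), array([1.5, 2.4]))
now grasp in block x,z: 0.010955526176043826 0.164666086725132
```

The tilt is really about 35°, and the nose tip is at block (x +19, z +42) mm. I'll shift it in line with the slot, then enter slowly, with the grasp path blended so that the slot takes out the 5° excess.

carry_out([
  [[0,-8,2,5,0.005],[0,-16,2,10,0.01],[0,-12,2,17,0.01],[0,-7,2,25,0.01],[0,-2,2,34,0.01],[0,2,2,41,0.01],[0,5,2,46,0.01],[0,7,2,50,0.01],[0,9,2,53,0.01],[0,10,2,55,0.01],[0,10,2,55,0.01]],
], force=40)

```text
t: 8.27
position: [0.4749, -0.1872, 0.2119]
orientation: [[1.0, 0.0, -0.0], [0.0, -1.0, 0.0], [-0.0, -0.0, -1.0]]
wrist_force: [-0.2, -0.3, -1.9]
finger_gap: 0.0156
grasp_force: 45.0
```

```bash
python3 - <<'E'
from h import *
s=r.read_camera("scene");t=r.read_camera("top");cv2.imwrite("pics/s4.png",s);cv2.imwrite("pics/t4.png",t);st=r.sense()
print(np.round(st["position"],4),np.round(st["orientation"],3).tolist(),st["wrist_force"],st["torque"])
c=cv2.resize(s[120:195,230:315],(680,600),interpolation=cv2.INTER_CUBIC)
cv2.imwrite("pics/crop5.png",c)
E
```

```text
[ 0.4748 -0.1874  0.2125] [[1.0, -0.0, 0.0], [-0.0, -1.0, -0.0], [0.0, 0.0, -1.0]] [-0.15523954  0.74125939 -1.19272263] [0.01756831 0.04910185 0.03857914]
```

View pics/crop5.png

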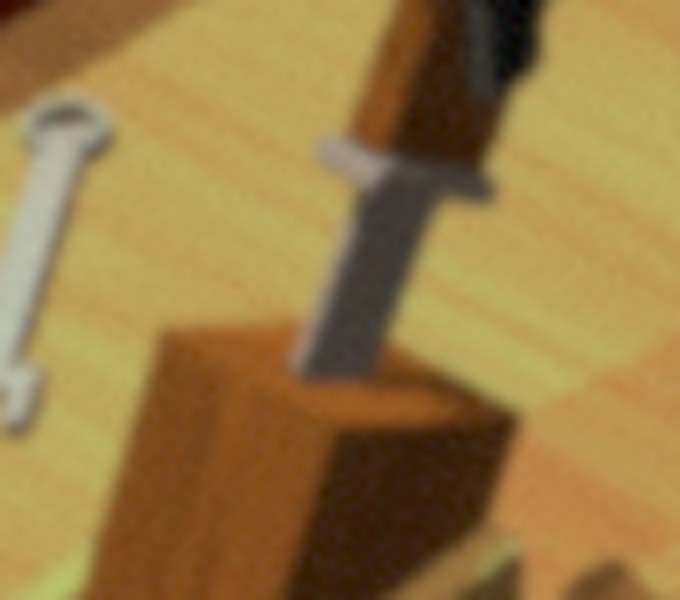

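The nose has disappeared into the slot mouth at crop (340,375), with no contact force. Going deeper.

carry_out([
  [[0,2,0,2.5,0],[0,4.5,0,5,0],[0,7.5,0,9,0],[0,11,0,13,0],[0,14,0,17,0],[0,17.5,0,21,0],[0,17.5,0,21,0]],
], force=30)

```text
t: 8.95
position: [0.4895, -0.1873, 0.1899]
orientation: [[1.0, -0.001, -0.006], [-0.001, -1.0, 0.0], [-0.006, -0.0, -1.0]]
wrist_force: [-1.2, 0.4, -5.5]
finger_gap: 0.0153
grasp_force: 46.2
```

carry_out([
  [[0,3,0,4,0],[0,7,0,8,0],[0,10,0,12,0],[0,13.5,0,15.5,0],[0,17,0,19,0],[0,20,0,23,0],[0,20,0,23,0],[0,20,0,23,0]],
])

```text
t: 9.62
position: [0.5111, -0.1874, 0.1671]
orientation: [[1.0, -0.0, -0.003], [-0.0, -1.0, 0.001], [-0.003, -0.001, -1.0]]
wrist_force: [-2.1, 0.3, -6.1]
finger_gap: 0.0157
grasp_force: 46.2
```

carry_out([
  [[0,1.5,0,2,0],[0,2.5,0,3.5,0],[0,3.5,0,5,0],[0,3.5,0,5,0]],
])

```text
t: 9.95
position: [0.5143, -0.1874, 0.1629]
orientation: [[1.0, -0.0, -0.003], [-0.0, -1.0, 0.0], [-0.003, -0.0, -1.0]]
wrist_force: [-4.6, 0.3, -3.1]
finger_gap: 0.0154
grasp_force: 46.7
```

carry_out([
  [[0,0.5,0,1,0],[0,1,0,2,0],[0,1.5,0,3,0],[0,1.5,0,3,0]],
])

```text
t: 10.28
position: [0.5164, -0.1875, 0.1613]
orientation: [[1.0, -0.001, -0.002], [-0.001, -1.0, -0.001], [-0.002, 0.001, -1.0]]
wrist_force: [-6.4, 0.5, 3.2]
finger_gap: 0.0157
grasp_force: 47.6
```

```bash
python3 - <<'E'
from h import *
s=r.read_camera("scene");cv2.imwrite("pics/s5.png",s);st=r.sense()
print(np.round(st["position"],4),st["wrist_force"])
cv2.imwrite("pics/crop6.png",cv2.resize(s[120:195,230:315],(680,600),interpolation=cv2.INTER_CUBIC))
E
```

```text
[ 0.5164 -0.1875  0.1613] [-6.45344312 -0.46067522  3.68502202]
```

View pics/crop6.png

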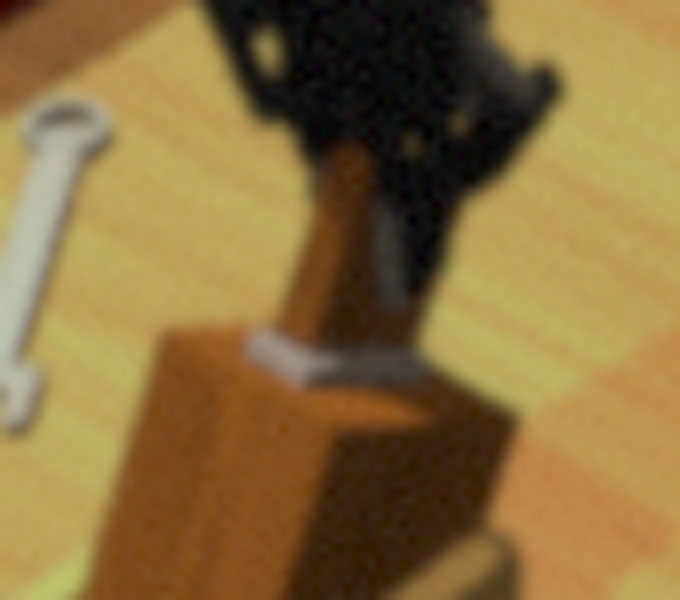

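The shoulder is down on the face, or within a mm or two. I'll press a little further.

carry_out([
  [[0,0.5,0,1.5,0],[0,1,0,3,0],[0,1.5,0,4,0],[0,1.5,0,4,0],[0,1.5,0,4,0]],
])

```text
t: 10.75
position: [0.5168, -0.1875, 0.1612]
orientation: [[1.0, -0.001, -0.005], [-0.001, -1.0, -0.002], [-0.005, 0.002, -1.0]]
wrist_force: [-19.0, 2.4, 28.0]
finger_gap: 0.0156
grasp_force: 51.0
```

Hard stop: the force is 34 N and points along the slot axis, so it is seated. Relax, release and retreat.

carry_out([
  [[0,-1,0,-3,0],[0,-1,0,-3,0],[30,-1,0,-3,0],[85,-1,0,-3,0],[85,-1,0,-3,0],[85,-1,0,-3,0],[85,-1,0,-3,0],[85,-1,0,-15,0],[85,-1,0,-45,0],[85,-1,0,-80,0],[85,-1,0,-120,0],[85,-1,0,-150,0]],
])

```text
t: 11.75
position: [0.5187, -0.1872, 0.3104]
orientation: [[1.0, 0.0, 0.004], [0.0, -1.0, -0.001], [0.004, 0.001, -1.0]]
wrist_force: [0.6, -1.2, -0.0]
finger_gap: 0.0852
grasp_force: 0.0
```

carry_out([
  [[85,-20,10,0,0],[85,-40,50,-10,0],[85,-40,90,-10,0],[85,-40,130,-10,0],[85,-40,160,-10,0],[85,-40,160,-10,0]],
])

```text
t: 12.25
position: [0.475, -0.356, 0.3164]
orientation: [[1.0, -0.011, -0.001], [-0.011, -1.0, -0.004], [-0.0, 0.004, -1.0]]
wrist_force: [-0.3, -0.5, 0.5]
finger_gap: 0.085
grasp_force: 0.0
```

```bash
python3 - <<'E'
from h import *
s=r.read_camera("scene");t=r.read_camera("top");cv2.imwrite("pics/s6.png",s);cv2.imwrite("pics/t6.png",t);st=r.sense()
print(np.round(st["position"],4),st["wrist_force"],st["t"])
cv2.imwrite("pics/crop7.png",np.hstack([cv2.resize(s[125:195,230:300],(400,400),interpolation=cv2.INTER_CUBIC),cv2.resize(t[230:300,355:425],(400,400),interpolation=cv2.INTER_CUBIC)]))
z=np.array([-.5,0,.866]);x=np.array([.866,0,.5]);B=np.array([.538,-.1865,.138])
for n in("scene","top"):print(n,[proj(n,B+a*x/1e3+b*y0*np.array([0,1,0])+c*z/1e3).round(1).tolist() for a,b,c,y0 in((0,0,68,0),(27,0,68,0),(-27,0,68,0))])
E
```

```text
[ 0.4774 -0.3486  0.3166] [ 0.29568249  0.91136327 -0.52925333] 12.35
scene [[280.9, 139.6], [273.6, 139.6], [287.9, 139.6]]
top [[398.1, 280.7], [399.0, 270.2], [397.2, 291.0]]
```

View pics/crop7.png

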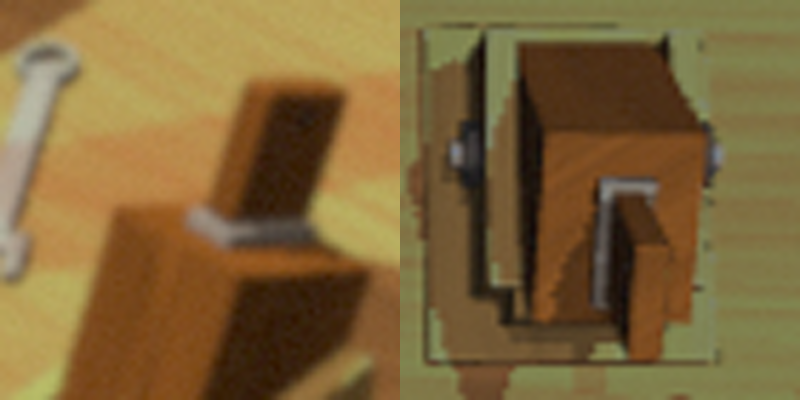

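```bash
python3 - <<'E'
from h import *
z=np.array([-.5,0,.866]);x=np.array([.866,0,.5]);B=np.array([.538,-.1865,.138])
for d in(0,-4):
  for a,c,y in((30,8,12),(-30,8,12),(27,68,0),(-27,68,0)):
    X=B+(a+d)*x/1e3+np.array([0,y/1e3,0])+c*z/1e3;u=(proj("top",X)-[355,230]+.5)*400/70+[400,0];v=(proj("scene",X)-[230,125]+.5)*400/70
    print(d,(a,c,y),"top",u.round(0),"scene",v.round(0))
s0=cv2.imread("pics/t0.png") if 0 else cv2.imread("pics/top0.png");t=cv2.imread("pics/t6.png")
print("narrow diff",np.abs(s0[224:250,250:272].astype(int)-t[224:250,250:272]).mean())
E
```

```text
0 (30, 8, 12) top [601. 170.] scene [225. 236.]
0 (-30, 8, 12) top [592. 296.] scene [315. 231.]
0 (27, 68, 0) top [654. 232.] scene [252.  86.]
0 (-27, 68, 0) top [644. 351.] scene [333.  86.]
-4 (30, 8, 12) top [601. 178.] scene [231. 236.]
-4 (-30, 8, 12) top [591. 305.] scene [321. 231.]
-4 (27, 68, 0) top [653. 241.] scene [258.  86.]
-4 (-27, 68, 0) top [643. 360.] scene [339.  86.]
narrow diff 2.649184149184149
```

All the measured corners match a flush gauge shifted about 4 mm along slot x, against 7 mm allowed. The narrow gauge has not moved.

```bash
python3 -c "
from rig import r
print(r.hand_in())"
```

```text
the job is handed in; nothing more can be done
None
```

The job is handed in: the wide gauge stands released and fully home in the block's slot, with its shoulder on the wood about 4 mm off centre along the slot (7 mm allowed). The narrow gauge is unmoved in the rack, and the last reading was 12.35 s; no verdict came back.

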